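Refit the filler cap of the stage chiller

ROBOT

A 6-joint arm with a two-finger parallel gripper is mounted at the origin on the work surface. World frame = base frame: x ahead of the robot, y to its left, z up, the work surface at z = 0. Lengths are in m, angles in rad, forces in N, time in s.
With the tool pointing down it reaches from about 0.3 to 0.775 m from the base axis. Payload 14.6 kg.
Tool frame: the origin (TCP) lies midway between the tips of the shut fingers; the grasp point (between the pads) lies 19 mm behind it; z points along the fingers, y is the line along which they close (so a half turn about z gives the same grasp; the last joint's range is limited). The gripper opens to 94 mm and grips with 3 to 60 N. Pads are 16 mm wide; open, the fingers measure 119 mm over their backs; the gripper's body (75 mm by 177 mm) begins 78 mm behind the grasp point.
Start: joints at [-1.191, 0.3, 1.521, -0, 1.321, -0.067], TCP at [0.238, -0.496, 0.205] pointing down, gripper open.
Joint ranges: [-3.03, 3.03], [-0.79, 2.21], [0.23, 2.52], [-1.04, 4.18], [0, 3.07], [-2.55, 2.55]. Speed limits (rad/s): [2.22, 2.22, 2.57, 3.14, 3.14, 3.14].

INTERFACE

Orientations are given as [roll, pitch, yaw] about the fixed x, y, z axes, in that order (R = Rz(yaw) Ry(pitch) Rx(roll)).
In Python, from station import telemetry, optics, ctrl gives the robot as it stands.
- The arm moves only by the tool carry_out, never from a script. Its argument "plan" is a list that holds one entry, the list of rows, each a list of 7 numbers: the shift along the tool's x, y, z in mm, then the turn, a rotation vector about the tool's x, y, z in rad, then the finger opening in mm, from 0 to 94. A call has 1 to 20 rows; each row shifts and turns the commanded pose from where the row before left it, along the tool's axes as they then stand; what a row does not reach is not made up. A row lasts 1/12 s, in which the tool goes at most 41.7 mm and 7.16 degrees, less where a joint would pass 70% of its speed; a pose out of reach is approached as far as the arm can. A call with a gripper value outside its range is refused whole. The fingers move at their own pace and stop on an object; "squeeze" is the grip in N (left out, the last holds). Time passes only in rows, so rows that do not move let the fingers close. It gives the time, the measured TCP pose, the force, the opening and the grip force at its end, in the units of the state.
- telemetry.get_obs(): the state, without advancing time (a new reading comes with each control period).
- optics.camera(name): name is "scene" or "side" or "wrist"; returns a dict with "pixels" (420x560x3 uint8, red, green, blue), "intrinsics" (3x3 intrinsics, pixels), "origin" and "rotation" of the camera in the world. Camera axes: x right, y down, z forward; pixel columns grow to the right and rows downward; lengths in m; the calibration is good to about 2 mm. A picture is of the moment at which its call begins. There is no depth.
- ctrl.hand_in(): hands the job in; it is judged then, once.
The state is a dict: "time_s": time; "qpos": joint angles; "joint_vel": joint speeds; "tau": joint torques, N m; "ee_pos": TCP position; "eef_rot": TCP orientation; "force": force on the tool from outside, world axes, zero at the start; "moment": the same for the moment, N m; "grip_width": finger opening in m; "grip_force": force on a finger pad.
Only numpy, scipy, OpenCV 4.12 (cv2) and the standard library are available. Lean on these libraries where they do the work, as an engineer would, in place of code of your own. Each camera call takes 0.05 s, during which the arm holds its last target. There are 200 camera calls.

TASK

Put the black wing cap back on the filler neck of the bench chiller: set it level on the neck, turn it gently backwards (anticlockwise from above) until you feel it drop into the start of its thread, then screw it clockwise until it is fully home and let go. Never force it against the neck, and leave the jar, the tip box and the glass dish where they are.

Things in the scene. Friction and masses are not known exactly. Their poses are not given: they have to be found in the camera images.
- cap_grip (a point): Centre of the upright grip bar on the loose black filler cap: bar 50 long (x axis), 16 thick (y axis: grasp across it), 28 high. This point is 14 below the bar's top, 14 above the round plate (66 across) under it and 45 above the cap's lower edge; z up. The cap starts upright on the bench.
- cap: The same cap (plastic, about 90 g): origin at the centre of its lower edge, z up, x along the bar. Inside: a central plug of 32 diameter, tip tapered to 22 (1 above the lower edge), and three inward lugs 120 degrees apart. The plug enters the neck first; the lugs ride on the thread (set down right over the starts, they drop in at once). Once screwed in, it does not turn back by itself.
- neck_mouth (a point): Centre of the level mouth of the upright aluminium filler neck, 158 above the bench; bore 34 (1.2 play round the plug), 53 across the thread. Axes follow the chiller, NOT the thread, whose angle is unknown. Height of the bar's centre above this point: 34 with the lugs on the thread's flat top (37 if on its 3 high stops), 26-27 dropped into the start, 22 home.
- neck_thread (a point): On the neck's axis, 10 below the mouth: middle of the rigid thread, three equal starts. On its flat top a clockwise turn only runs the lugs into the stops; an anticlockwise one (up to 1.8 rad) finds gaps where the cap drops 7; at most 0.35 rad later it is stopped. Then clockwise it screws down 3.4 per rad, for 1.1 to 1.5 rad, to a hard end: home. Up-down play 1.8.
- chiller: White bench chiller that carries the neck, fixed to the bench: 180 (x) x 200 (y) x 120 high, origin at the centre of its underside. The neck stands on its top, off centre by 10 towards -x and 20 towards +y.
- jar_center (a point): Bystander: centre of a small lidded glass jar, 52 across, 75 high, standing loose on the bench.
- tip_box_center (a point): Bystander: centre of a grey pipette-tip box, 85 (x) x 120 (y) x 48 high, loose on the bench.
- dish_center (a point): Bystander: centre of a shallow glass dish, 80 across, 16 high, loose on the bench.
Things that resemble listed ones, but are neither listed nor needed, are in the scene too. Of the things shaped like the cap, the black one is meant.

How it is judged:
By the outcome, as a careful person would: the job done as asked, in the order asked, and still so for the second after the job is handed in, with the robot touching nothing.
It also fails if it takes over 67 s, if anything falls off the work surface, if the arm or the gripper's body presses on something with over 40 N, if the wrist force passes 120 N, or if a joint passes its speed limit or range.

## Working session

There is one attempt and no reset: what is moved stays moved. The work goes in short steps, Python scripts to look and compute and a tool call to move; the robot and the scene stay as the last step left them, time stands still between calls to the robot, and variables do not carry over. Pictures are saved under pics/ and viewed, at most 10 in all, crops included, and the job is handed in when it is done.

Besides the shell and the picture viewer there is one more tool, called after "Emit:" as name(argument=value, ...), one argument or row to a line, values as JSON. carry_out: Moves the arm, as the interface text tells. Its arguments: {"type":"object","properties":{"plan":{"type":"array","items":{"type":"array","items":{"type":"array","items":{"type":"number"}}}},"squeeze":{"type":"number"}},"required":["plan"]}

```bash
mkdir -p pics; python3 - <<'E'
from station import telemetry, optics, ctrl
import cv2,numpy as np,pickle
o=telemetry.get_obs();print(o)
for n in["scene","side","wrist"]:
    c=optics.camera(n);pickle.dump(c,open(f"{n}0.pkl","wb"))
    print(n,c["intrinsics"].tolist(),np.round(c["origin"],4),np.round(c["rotation"],3).tolist())
    cv2.imwrite(f"pics/{n}0.png",cv2.resize(c["pixels"][:,:,::-1],(784,588),interpolation=cv2.INTER_CUBIC))
E
```

```text
{'time_s': 0.0, 'qpos': array([-1.19061072e+00,  3.00457902e-01,  1.52159792e+00, -2.56954229e-05,
        1.32072984e+00, -6.65877068e-02]), 'joint_vel': array([ 0.00083398, -0.00024461, -0.00108042, -0.00073599,  0.00024108,
        0.00084383]), 'tau': array([ 6.79609893e-04, -5.31806552e+01, -3.52736378e+01,  7.09151826e-02,
        2.43266195e-02, -1.25912952e-04]), 'ee_pos': array([ 0.23752557, -0.49575728,  0.20488646]), 'eef_rot': array([-3.14040063e+00, -5.45474569e-05,  4.46779658e-01]), 'force': array([0.11968504, 0.62186657, 0.35010683]), 'moment': array([ 0.02844247, -0.00818509, -0.03574367]), 'grip_force': 0.0, 'grip_width': 0.09462061392934937}
scene [[391.8199995019146, 0.0, 281.3868079396068], [0.0, 391.8199995019146, 212.00479003088225], [0.0, 0.0, 1.0]] [ 1.013  -0.1184  0.7745] [-2.472, -0.007, 1.173]
side [[501.7079837200896, 0.0, 284.89358978188096], [0.0, 501.7079837200896, 209.52274998710004], [0.0, 0.0, 1.0]] [0.3745 0.9327 0.7228] [-2.17, -0.014, -2.944]
wrist [[293.94316028631306, 0.0, 277.4342735896707], [0.0, 293.94316028631306, 213.18305778460288], [0.0, 0.0, 1.0]] [ 0.3016 -0.4659  0.384 ] [2.893, 0.001, -1.123]
```

View pics/scene0.png

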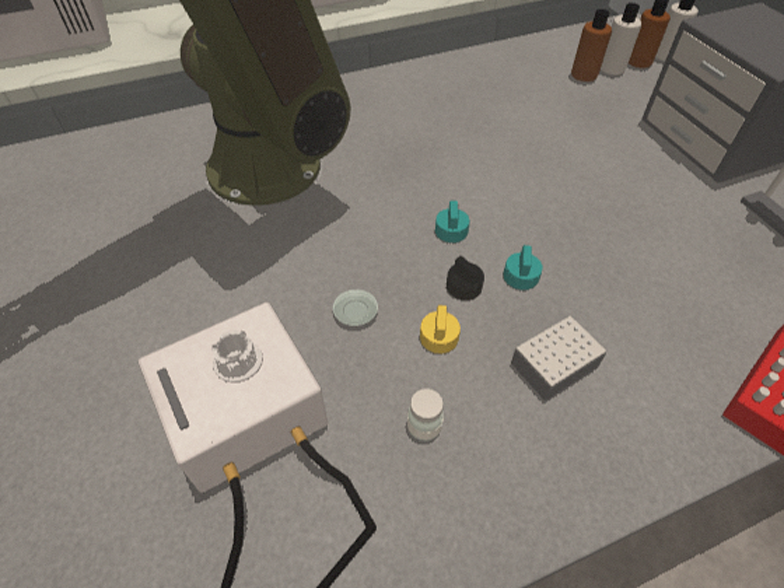

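View pics/side0.png

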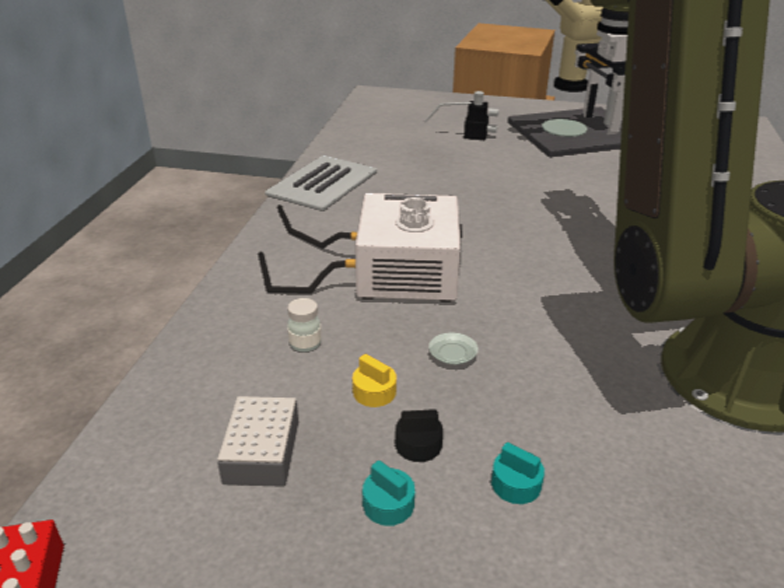

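The scene view shows the black cap at (465,278). It could be confused with the yellow cap (440,330) and the teal caps (452,222) and (523,268). The neck is at (236,352). In the side view, black is at (419,433), yellow (374,380), teal (388,492) and (518,472), and the neck is at (414,212). By the description I choose black, and check it in a close crop.

```bash
cat > h.py <<'E'
import numpy as np,pickle,cv2
from scipy.spatial.transform import Rotation as R
from scipy.optimize import least_squares
def cam(c):
    return np.array(c["intrinsics"]),np.array(c["origin"]),R.from_euler("xyz",c["rotation"]).as_matrix()
def proj(c,P):
    K,o,M=cam(c);q=(np.atleast_2d(P)-o)@M@K.T;return q[:,:2]/q[:,2:]
def ray(c,uv,z):
    K,o,M=cam(c);d=M@np.linalg.solve(K,[uv[0],uv[1],1]);return o+d*(z-o[2])/d[2]
def tri(obs):  # [(c,uv)]
    f=lambda P:np.concatenate([proj(c,P)[0]-uv for c,uv in obs])
    s=least_squares(f,[.5,0,.1]);return s.x,np.abs(s.fun).max()
def crop(c,x,y,k=5,w=80,h=60):
    im=c["pixels"][y-h//2:y+h//2,x-w//2:x+w//2,::-1]
    im=cv2.resize(im,None,fx=k,fy=k,interpolation=cv2.INTER_CUBIC);return im
def load(n):return pickle.load(open(n+".pkl","rb"))
E
python3 - <<'E'
from h import *
s,d=load("scene0"),load("side0")
g=lambda im:np.uint8(255*(im/255.)**.6)
a=[crop(s,332,197),crop(s,168,252),crop(d,299,308),crop(d,296,153)]
cv2.imwrite("pics/m.png",g(np.vstack([np.hstack(a[:2]),np.hstack(a[2:])])))
print(ray(s,(332,203),.031),ray(d,(299,310),.031),ray(s,(168,247),.158),ray(d,(296,145),.158))
E
```

```text
[0.49397789 0.24033677 0.031     ] [0.47198166 0.26288825 0.031     ] [ 0.56058702 -0.15394062  0.158     ] [ 0.55801466 -0.16044066  0.158     ]
```

View pics/m.png

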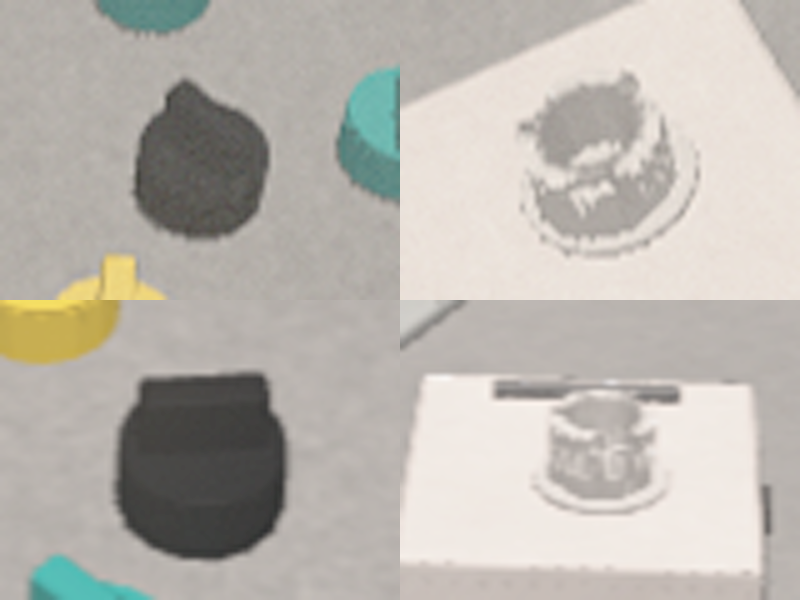

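The close crop confirms the black wing cap. Its bar runs left to right in the side view and nearly end-on in the scene view. Next I fit its silhouette in both views.

```bash
cat >> h.py <<'E'
def capsil(c,x,y,a,shape,z0=0):
    t=np.linspace(0,2*np.pi,60);ci=np.c_[33*np.cos(t),33*np.sin(t)]/1000
    ca,sa=np.cos(a),np.sin(a);Rm=np.array([[ca,-sa],[sa,ca]])
    b=np.array([[25,8],[25,-8],[-25,-8],[-25,8]])/1000@Rm.T
    m=np.zeros(shape,np.uint8)
    for pts,zs in((ci,(0,.031)),(b,(.031,.059))):
        P=np.vstack([np.c_[pts+[x,y],np.full(len(pts),z+z0)] for z in zs])
        h=cv2.convexHull(proj(c,P).astype(np.float32))
        cv2.fillConvexPoly(m,np.round(h*16).astype(np.int32),255,cv2.LINE_AA,4)
    return m/255.
E
python3 - <<'E'
from h import *
from scipy.optimize import minimize
s,d=load("scene0"),load("side0")
obs=[]
for c,(x,y) in((s,(332,197)),(d,(299,308))):
    m=(c["pixels"].max(2)<62).astype(np.uint8)
    n,l,st,ce=cv2.connectedComponentsWithStats(m)
    w=l[y-10:y+14,x-10:x+10];k=np.bincount(w[w>0]).argmax();mm=(l==k)*1.
    print(st[k],ce[k]);obs.append((c,mm))
def cost(p,o=obs):return sum(np.abs(capsil(c,p[0]/1e3,p[1]/1e3,p[2],m.shape)-m).sum()/m.sum() for c,m in o)
def fit(o):
    rs=[]
    for a in np.arange(0,3.1,.3):
        r=minimize(cost,[480,252,a],args=(o,),method="Nelder-Mead",options=dict(initial_simplex=[[480,252,a],[495,252,a],[480,267,a],[480,252,a+.2]]));rs.append((round(r.fun,3),r.x))
    rs.sort(key=lambda t:t[0]);return rs[:3]
print(fit(obs));print(fit(obs[:1])[0]);print(fit(obs[1:])[0])
E
```

```text
[319 183  27  31 603] [331.49087894 199.71144279]
[ 282  293   34   37 1061] [298.99811499 310.73515551]
[(np.float64(0.336), array([473.91294257, 250.84687625,   0.50311096])), (np.float64(0.336), array([473.97163931, 250.99195188,   0.52608561])), (np.float64(0.336), array([474.65719426, 251.51685775,   0.48386101]))]
(np.float64(0.175), array([472.25230069, 252.51716948,   0.64453661]))
(np.float64(0.153), array([473.79470613, 249.42324983,   3.28853581]))
```

View pics/wrist0.png

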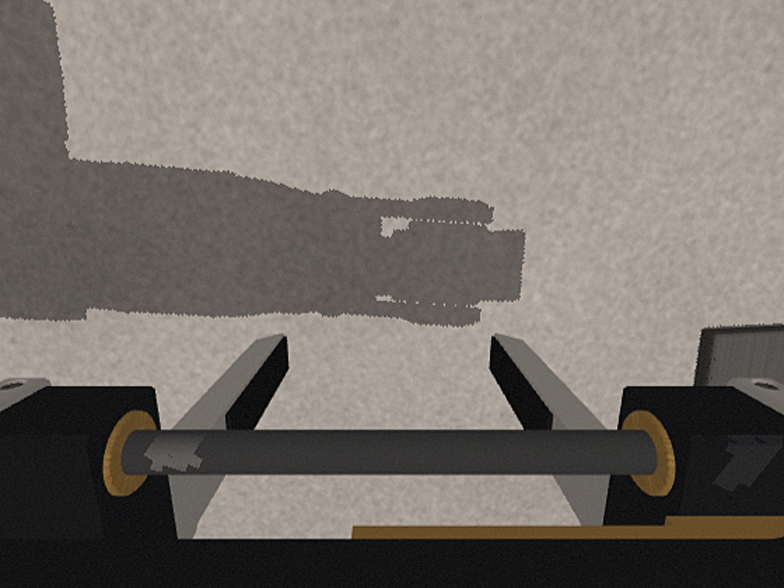

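The wrist view shows only bench between the open fingers, with the image centre (392,294) ahead of them. I'll go past the neck first and look at it from above.

Emit:
carry_out(
  plan=[
    [[26,-11,-3.5,0,0,0,94],[26,-11,-3.5,0,0,0,94],[26,-11,-3.5,0,0,0,94],[26,-11,-3.5,0,0,0,94],[26,-11,-3.5,0,0,0,94],[26,-11,-3.5,0,0,0,94],[26,-11,-3.5,0,0,0,94],[26,-11,-3.5,0,0,0,94],[26,-11,-3.5,0,0,0,94],[26,-11,-3.5,0,0,0,94],[26,-11,-3.5,0,0,0,94],[26,-11,-3.5,0,0,0,94],[26,-11,-3.5,0,0,0,94],[26,-11,-3.5,0,0,0,94],[26,-11,-3.5,0,0,0,94],[26,-11,-3.5,0,0,0,94],[0,0,0,0,0,0,94],[0,0,0,0,0,0,94]],
  ],
)

```text
time_s: 1.65
ee_pos: [0.5371, -0.1566, 0.261]
eef_rot: [-3.141, 0.001, 0.449]
force: [-0.5, 0.5, -0.6]
grip_width: 0.0938
grip_force: 0.0
```

```bash
python3 - <<'E'
from h import *
from station import telemetry, optics
c=optics.camera("wrist");pickle.dump(c,open("wrist1.pkl","wb"))
o=telemetry.get_obs();print(o["time_s"],o["ee_pos"],o["eef_rot"],o["qpos"],np.round(c["origin"],4))
cv2.imwrite("pics/wrist1.png",cv2.resize(c["pixels"][:,:,::-1],(784,588),interpolation=cv2.INTER_CUBIC))
E
```

```text
1.7 [ 0.53661597 -0.15740337  0.26098845] [-3.14109814e+00  6.91352321e-04  4.47617738e-01] [-3.50744354e-01  2.85330158e-01  1.41104240e+00 -1.51218665e-04
  1.44605676e+00  7.72453283e-01] [ 0.6012 -0.1265  0.4401]
```

View pics/wrist1.png

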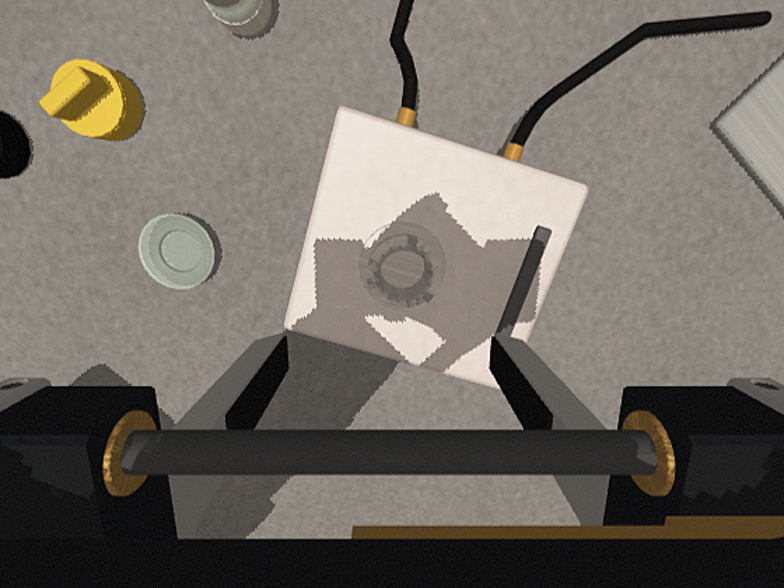

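From above, the neck's bore is at (403,268), the chiller's top corners are at (340,107), (588,186), (497,388) and (287,328), and the dish is at (178,250). I'll zoom in on the neck.

```bash
python3 - <<'E'
from h import *
c=load("wrist1")
im=crop(c,288,190,10,80,60).astype(float);im=np.clip((im-60)*2.2,0,255).astype(np.uint8)
cv2.imwrite("pics/n1.png",im)
for uv,z in(((287.9,191.4),.158),((287.1,190),.122)):print(ray(c,uv,z))
q=[ray(c,(np.array(p)/1.4),.12)for p in((340,107),(588,186),(287,328))];print(q,np.linalg.norm(q[0]-q[1]),np.linalg.norm(q[0]-q[2]))
E
```

```text
[ 0.56063155 -0.15716414  0.158     ]
[ 0.55647141 -0.15960608  0.122     ]
[array([ 0.64041432, -0.06876237,  0.12      ]), array([ 0.67133949, -0.25869033,  0.12      ]), array([ 0.46934347, -0.09785159,  0.12      ])] 0.19242919817494042 0.17352641651214132
```

View pics/n1.png

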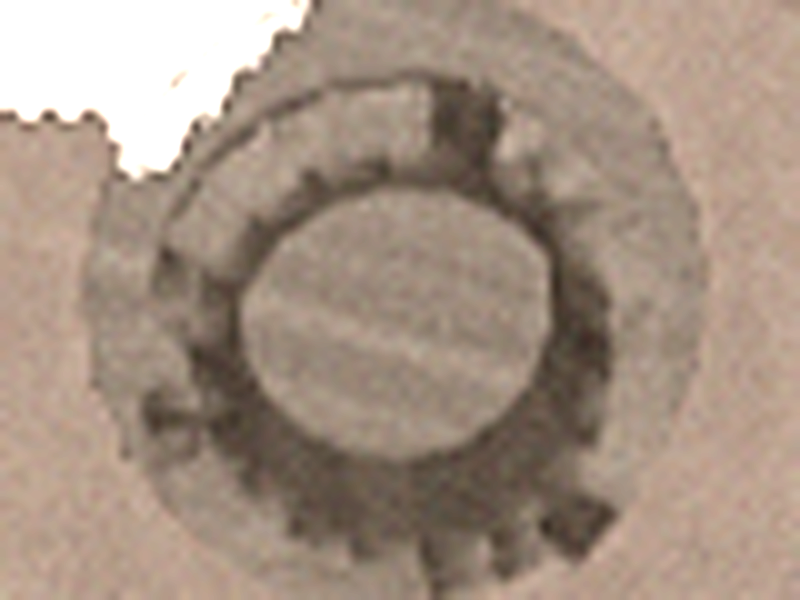

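```bash
python3 - <<'E'
from h import *
c=load("wrist1")
for uv,z in(((287.7,192.2),.12),((288.6,195.5),.152),((288.2,195.5),.158),((288.2,195.5),.152)):print(uv,z,ray(c,uv,z))
s,d=load("scene0"),load("side0")
print(tri([(c,(288.4,195.5)),(s,(166.6,246.4)),(d,(296.6,145.4))]))
for x,y in((.5565,-.1577),(.559,-.157)):
    for k in(c,s,d):
        t=np.linspace(0,6.28,8,endpoint=False)
        print(proj(k,[x,y,.158]),proj(k,[x,y,.12]))
# chiller fit from corners
p=[(340,107),(588,186),(497,388),(287,328)]
L=np.array([[.09,.1],[.09,-.1],[-.09,-.1],[-.09,.1]])
def f(v):
    a=v[2];M=np.array([[np.cos(a),-np.sin(a)],[np.sin(a),np.cos(a)]])
    return (proj(c,np.c_[L@M.T+v[:2],np.full(4,.12)])-np.array(p)/1.4).ravel()
r=least_squares(f,[.56,-.16,.15]);a=r.x[2];print(r.x,r.fun)
for o in((-.01,.02),(.01,-.02)):print(r.x[0]+np.cos(a)*o[0]-np.sin(a)*o[1],r.x[1]+np.sin(a)*o[0]+np.cos(a)*o[1])
E
```

```text
(287.7, 192.2) 0.12 [ 0.55427542 -0.16149602  0.12      ]
(288.6, 195.5) 0.152 [ 0.55636424 -0.16027509  0.152     ]
(288.2, 195.5) 0.158 [ 0.55712742 -0.15921972  0.158     ]
(288.2, 195.5) 0.152 [ 0.55619103 -0.15991633  0.152     ]
(array([ 0.55711685, -0.15872263,  0.15747439]), np.float64(1.485041940785493))
[[286.51769208 195.4034455 ]] [[285.50064773 188.92375747]]
[[165.52277039 245.95363362]] [[169.91321079 256.72633004]]
[[296.40768402 145.5620721 ]] [[296.00242018 159.22120764]]
[[287.00661156 192.81866349]] [[285.9318083  186.62120757]]
[[166.18716056 246.86813277]] [[170.55885937 257.62280912]]
[[295.35431244 145.58554935]] [[294.96702542 159.24625372]]
[ 0.56854136 -0.17692668  0.1511735 ] [-3.04084636 -3.98628621  3.49922011  0.42135045  6.56917551  5.31443381
 -6.64257253  1.36608378]
0.5556434436428872 -0.15866076408374996
0.5814392782459499 -0.1951925983811328
```

The close crop shows three dark stops at (465,125), (175,415) and (578,525) around the mouth centre (402,355). This puts the neck at about (0.556,-0.159), which agrees with the chiller corners plus offset, (0.5556,-0.1587). Next I go above the cap.

Emit:
carry_out(
  plan=[
    [[7,-27,0,0,0,0,94],[7,-27,0,0,0,0,94],[7,-27,0,0,0,0,94],[7,-27,0,0,0,0,94],[7,-27,0,0,0,0,94],[7,-27,0,0,0,0,94],[7,-27,0,0,0,0,94],[7,-27,0,0,0,0,94],[7,-27,0,0,0,0,94],[7,-27,0,0,0,0,94],[7,-27,4,0,0,0,94],[7,-27,8,0,0,0,94],[7,-27,8,0,0,0,94],[7,-27,8,0,0,0,94],[0,0,8,0,0,0,94],[0,0,8,0,0,0,94],[0,0,8,0,0,0,94],[0,0,0,0,0,0,94],[0,0,0,0,0,0,94]],
  ],
)

```text
time_s: 3.28
ee_pos: [0.4621, 0.2245, 0.2093]
eef_rot: [3.141, 0.001, 0.445]
force: [-0.2, -0.4, -0.1]
grip_width: 0.0939
grip_force: 0.0
```

```bash
python3 - <<'E'
from h import *
from station import telemetry, optics
c=optics.camera("wrist");pickle.dump(c,open("wrist2.pkl","wb"))
o=telemetry.get_obs();print(o["time_s"],o["ee_pos"],o["eef_rot"],o["qpos"],np.round(c["origin"],4))
u=proj(c,[.474,.251,.03])[0];print(u)
x,y=np.clip(u.round().astype(int),[60,45],[500,375])
im=crop(c,x,y,6,120,90)
cv2.imwrite("pics/c2.png",np.uint8(255*(im/255.)**.5)); print(x,y)
E
```

```text
3.3333 [0.46220458 0.22480306 0.20974303] [ 3.14153284e+00 -2.82178531e-04  4.45385445e-01] [ 3.81437232e-01  2.15889250e-01  1.61634324e+00 -4.31234913e-05
  1.30907474e+00  1.50685927e+00] [0.5261 0.2545 0.3883]
[261.6590712  179.46578602]
262 179
```

View pics/c2.png

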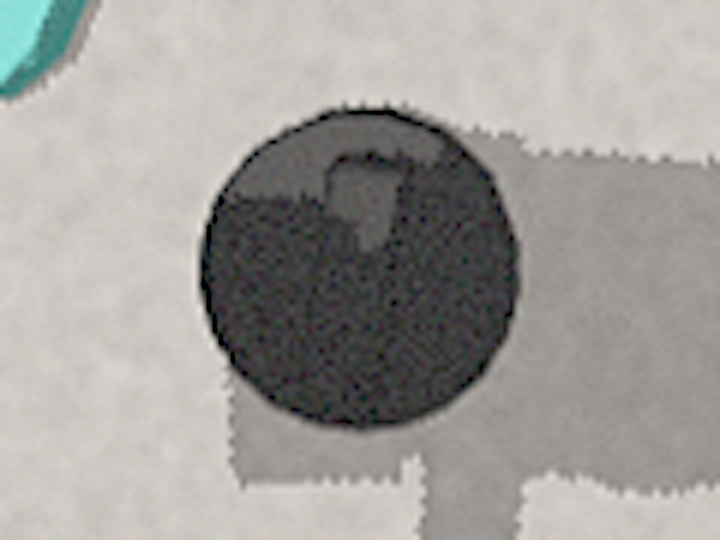

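```bash
python3 - <<'E'
from h import *
c=load("wrist2")
g=cv2.GaussianBlur(c["pixels"].astype(np.float32).mean(2),(0,0),0.9)
k=g[149:209,226:296]
im=cv2.resize(np.clip((k-10)*9,0,255).astype(np.uint8),None,fx=10,fy=10,interpolation=cv2.INTER_CUBIC)
cv2.imwrite("pics/c3.png",im)
for uv in((202+359/6,134+268/6),):print(uv,ray(c,uv,.031),ray(c,uv,.02))
E
```

```text
(261.8333333333333, 178.66666666666666) [0.47512293 0.2512277  0.031     ] [0.47355294 0.25112545 0.02      ]
```

View pics/c3.png

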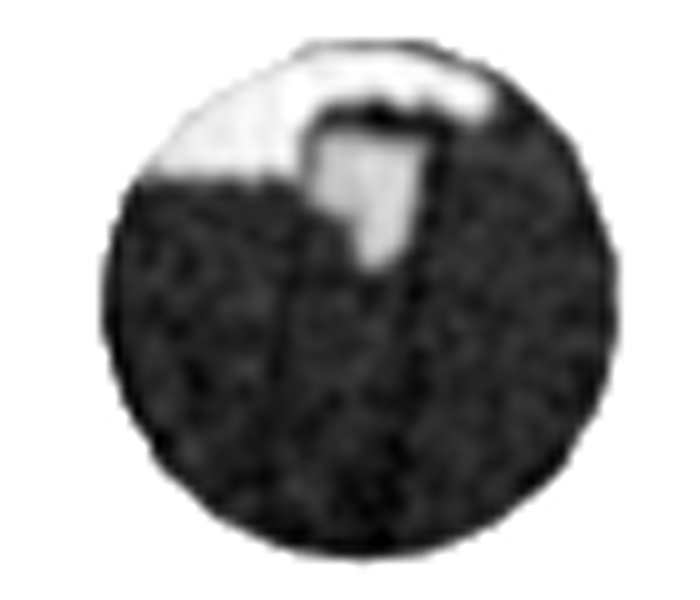

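The stretched crop shows the bar running from its end at (375,130) down to about (335,470), in a plate circle centred at (360,300).

```bash
python3 - <<'E'
from h import *
c=load("wrist2")
P=lambda x,y,z:ray(c,(226+x/10-.45,149+y/10-.45),z)
for a,b in(((312,140),(278,440)),((430,140),(402,470))):
    p,q=P(*a,.059),P(*b,.059);d=p-q;print(p,q,np.arctan2(d[1],d[0]))
p,q=P(315,128,.059),P(430,133,.059);print("end",np.arctan2(*(q-p)[[1,0]])+np.pi/2,(p+q)/2, np.linalg.norm(p-q))
print(P(360,300,.031))
E
```

```text
[0.49292595 0.26407057 0.059     ] [0.46062119 0.25355232 0.059     ] 0.3147693897570252
[0.49856336 0.25227991 0.059     ] [0.46355749 0.23938325 0.059     ] 0.3529845196494381
end 0.40305381903517223 [0.49675994 0.25846095 0.059     ] 0.012731801236429096
[0.47510332 0.25159873 0.031     ]
```

Emit:
carry_out(
  plan=[
    [[7.4,-6.1,0,0,0,0,40],[7.4,-6.1,0,0,0,0,40],[7.5,-6.2,0,0,0,0,40],[0,0,10,0,0,0.05,40],[0,0,15,0,0,0.05,40],[0,0,25,0,0,0,40],[0,0,25,0,0,0,40],[0,0,25,0,0,0,40],[0,0,20,0,0,0,40],[0,0,10,0,0,0,40],[0,0,0,0,0,0,40],[0,0,0,0,0,0,40],[0,0,0,0,0,0,40]],
  ],
)

```text
time_s: 4.42
ee_pos: [0.4747, 0.2525, 0.0808]
eef_rot: [-3.141, -0.002, 0.347]
force: [0.8, 0.3, -0.1]
grip_width: 0.0399
grip_force: 0.0
```

Emit:
carry_out(
  plan=[
    [[-0.5,1,15,0,0,0,40],[0,0,15,0,0,0,40],[0,0,10,0,0,0,40],[0,0,6,0,0,0,40],[0,0,0,0,0,0,40],[0,0,0,0,0,0,10],[0,0,0,0,0,0,10],[0,0,0,0,0,0,10],[0,0,0,0,0,0,10],[0,0,0,0,0,0,10],[0,0,0,0,0,0,10],[0,0,0,0,0,0,10]],
  ],
  squeeze=25,
)

```text
time_s: 5.42
ee_pos: [0.4741, 0.251, 0.034]
eef_rot: [-3.141, -0.001, 0.347]
force: [-1.7, 0.4, 5.6]
grip_width: 0.0158
grip_force: 24.7
```

Emit:
carry_out(
  plan=[
    [[0,0,-6,0,0,0,10],[0,0,-12,0,0,0,10],[0,0,-24,0,0,0,10],[0,0,-24,0,0,0,10],[0,0,-24,0,0,0,10],[0,0,-24,0,0,0,10],[0,0,-24,0,0,0,10],[0,0,-24,0,0,0,10],[0,0,-24,0,0,0,10],[0,0,-10,0,0,0,10],[0,0,0,0,0,0,10],[0,0,0,0,0,0,10],[0,0,0,0,0,0,10]],
  ],
)

```text
time_s: 6.5
ee_pos: [0.4733, 0.2506, 0.2279]
eef_rot: [3.141, 0.002, 0.347]
force: [-0.5, 0.0, -1.7]
grip_width: 0.0158
grip_force: 24.7
```

```bash
python3 - <<'E'
from h import *
from station import telemetry, optics
o=telemetry.get_obs();p=o["ee_pos"];print(p,o["eef_rot"],o["force"],o["moment"],o["grip_width"])
a=o["eef_rot"][2];d=np.array([.556,-.1595])-p[:2]
print("tool mm",1e3*(d@[np.cos(a),np.sin(a)]),1e3*(d@[np.sin(a),-np.cos(a)]))
c=optics.camera("scene");d=optics.camera("side")
uc=proj(c,p-[0,0,.01])[0].astype(int);ud=proj(d,p-[0,0,.01])[0].astype(int)
im=np.hstack([crop(c,*np.clip(uc,[40,60],[519,359]),5,80,120),crop(d,*np.clip(ud,[40,60],[519,359]),5,80,120)])
cv2.imwrite("pics/lift.png",np.uint8(255*(im/255.)**.6))
E
```

```text
[0.4733134  0.25057261 0.22793246] [3.14143919e+00 2.32239394e-03 3.46751961e-01] [-0.54776571  0.02958005 -1.65511405] [-0.03747852 -0.06115255  0.01950044] 0.015827159232890232
tool mm -61.595864138004316 413.76632329145144
```

View pics/lift.png

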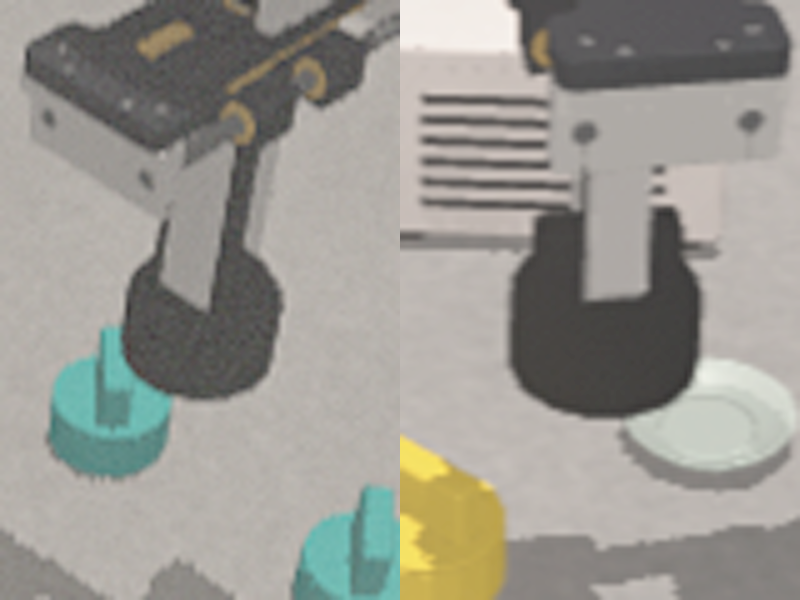

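The cap is held level and centred between the fingers: finger at (617,230) and bar from 535 to 680 in the side crop. I'll carry it over the neck.

Emit:
carry_out(
  plan=[
    [[-2,12,0,0,0,0,10],[-3.7,25,0,0,0,0,10],[-3.7,25,0,0,0,0,10],[-3.7,25,0,0,0,0,10],[-3.7,25,0,0,0,0,10],[-3.7,25,0,0,0,0,10],[-3.7,25,0,0,0,0,10],[-3.7,25,0,0,0,0,10],[-3.7,25,0,0,0,0,10],[-3.7,25,0,0,0,0,10],[-3.7,25,0,0,0,0,10],[-3.7,25,0,0,0,0,10],[-3.7,25,0,0,0,0,10],[-3.7,25,0,0,0,0,10],[-3.7,25,0,0,0,0,10],[-3.7,25,0,0,0,0,10],[-3.5,20,0,0,0,0,10],[-1,6,0,0,0,0,10],[0,0,0,0,0,0,10],[0,0,0,0,0,0,10]],
  ],
)

```text
time_s: 8.27
ee_pos: [0.5555, -0.1585, 0.229]
eef_rot: [-3.141, 0.001, 0.346]
force: [-0.2, 1.0, -0.9]
grip_width: 0.0161
grip_force: 24.7
```

```bash
cat > chk.py <<'E'
from h import *
from station import telemetry
o=telemetry.get_obs();p=o["ee_pos"]
a=o["eef_rot"][2];d=np.array([.556,-.1595])-p[:2]
print(np.round(p,4),np.round(o["eef_rot"],4),"F",np.round(o["force"],1),"M",np.round(o["moment"],2),"q6",round(o["qpos"][5],2),"w",round(o["grip_width"],4),o["time_s"])
print("tool mm to neck",1e3*(d@[np.cos(a),np.sin(a)]),1e3*(d@[np.sin(a),-np.cos(a)]))
E
python3 chk.py; python3 - <<'E'
from h import *
from station import telemetry, optics
c=optics.camera("scene");d=optics.camera("side")
pickle.dump((c,d),open("over.pkl","wb"))
im=np.hstack([crop(c,166,225,5,80,120),crop(d,296,120,5,80,120)])
cv2.imwrite("pics/over.png",np.uint8(255*(im/255.)**.6))
E
```

```text
[ 0.5555 -0.1585  0.229 ] [-3.1409e+00  6.0000e-04  3.4640e-01] F [-0.2  1.  -0.9] M [ 0.06 -0.02  0.  ] q6 0.88 w 0.0161 8.2667
tool mm to neck 0.12409612968952835 1.0677906999128162
```

View pics/over.png

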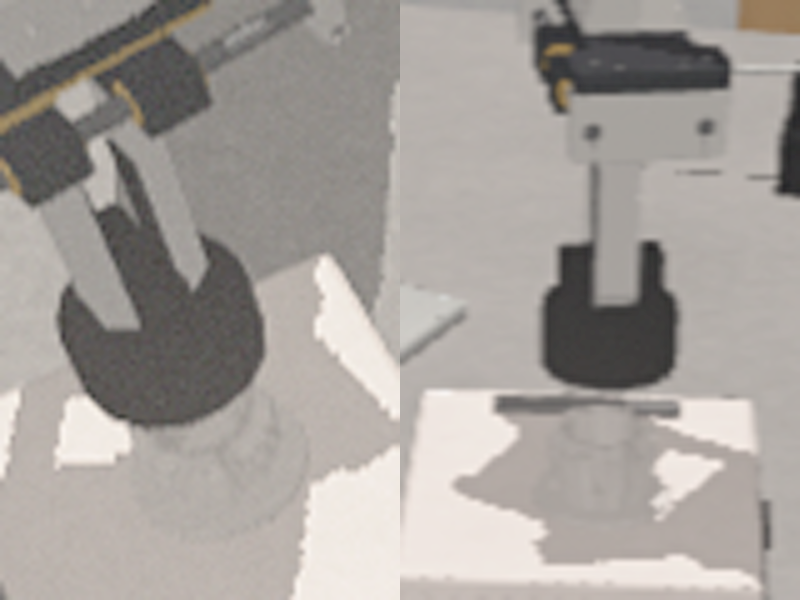

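The scene crop shows the cap body at x 58–265 above the neck, and the side crop shows it at x 543–678 over a flange at about 532–670. I'll check the offset by projecting both in each camera.

```bash
python3 - <<'E'
from h import *
c,d=pickle.load(open("over.pkl","rb"))
t=np.linspace(0,6.28,90)
def ext(k,x,y,z0,z1,r):
    P=np.vstack([np.c_[x+r*np.cos(t),y+r*np.sin(t),0*t+z] for z in(z0,z1)]);q=proj(k,P);return q[:,0].min(),q[:,0].max(),q[:,1].max()
x,y=.5555,-.1585
print("cap scene",ext(c,x,y,.195,.226,.033),"meas",126+58/5-.4,126+265/5-.4,165+427/5-.4)
print("cap side",ext(d,x,y,.195,.226,.033),"meas",256+143/5-.4,256+278/5-.4,60+387/5-.4)
x,y=.556,-.1595
for r in(.036,.038,.04):
  print("fl scene",ext(c,x,y,.12,.124,r),"meas",128+120/5-.4,128+300/5-.4,222+254/5-.4)
  print("fl side",ext(d,x,y,.12,.124,r),"meas",256+132/5-.4,256+270/5-.4,123+214/5-.4)
E
```

```text
cap scene (np.float64(136.6208762771522), np.float64(178.92487544695922), np.float64(249.77012349004173)) meas 137.2 178.6 250.0
cap side (np.float64(283.6099665174807), np.float64(311.5209597097774), np.float64(137.799230070638)) meas 284.20000000000005 311.20000000000005 137.0
fl scene (np.float64(149.51068372866473), np.float64(187.63185829936123), np.float64(273.088823467354)) meas 151.6 187.6 272.40000000000003
fl side (np.float64(281.9253097091943), np.float64(310.8033992647149), np.float64(166.00028217576477)) meas 282.0 309.6 165.4
fl scene (np.float64(148.4494586671333), np.float64(188.66473769758855), np.float64(274.0210721157738)) meas 151.6 187.6 272.40000000000003
fl side (np.float64(281.12470245253365), np.float64(311.6055062356215), np.float64(166.40462582140523)) meas 282.0 309.6 165.4
fl scene (np.float64(147.3875082283137), np.float64(189.6970331017591), np.float64(274.95645240597395)) meas 151.6 187.6 272.40000000000003
fl side (np.float64(280.32404649897813), np.float64(312.40764239704555), np.float64(166.8100631134369)) meas 282.0 309.6 165.4
```

Emit:
carry_out(
  plan=[
    [[0.6,0.2,5,0,0,0,10],[0.6,0.2,8,0,0,0,10],[0,0,8,0,0,0,10],[0,0,6,0,0,0,10],[0,0,4,0,0,0,10],[0,0,2,0,0,0,10],[0,0,1,0,0,0,10],[0,0,1,0,0,0,10],[0,0,1,0,0,0,10],[0,0,1,0,0,0,10],[0,0,0,0,0,0,10],[0,0,0,0,0,0,10],[0,0,0,0,0,0,10]],
  ],
)

```text
time_s: 9.45
ee_pos: [0.5572, -0.1587, 0.1926]
eef_rot: [3.141, -0.0, 0.347]
force: [-1.0, -0.6, -1.4]
grip_width: 0.016
grip_force: 24.7
```

```bash
python3 chk.py
```

```text
[ 0.5572 -0.1587  0.1926] [ 3.1415e+00 -1.0000e-04  3.4680e-01] F [-1.  -0.6 -1.4] M [ 0.    0.05 -0.01] q6 0.88 w 0.016 9.45
tool mm to neck -1.4119971009906702 0.3793595461728142
```

Emit:
carry_out(
  plan=[
    [[0,0,1,0,0,0,10],[0,0,1,0,0,0,10],[0,0,1,0,0,0,10],[0,0,1,0,0,0,10],[0,0,1,0,0,0,10],[0,0,0,0,0,0,10],[0,0,0,0,0,0,10]],
  ],
)

```text
time_s: 10.03
ee_pos: [0.5571, -0.1586, 0.1874]
eef_rot: [-3.142, 0.0, 0.347]
force: [-0.5, 0.1, -1.6]
grip_width: 0.0161
grip_force: 24.7
```

```bash
python3 chk.py
```

```text
[ 0.5571 -0.1586  0.1874] [-3.1415e+00  1.0000e-04  3.4680e-01] F [-0.5  0.1 -1.6] M [-0.03  0.02 -0.02] q6 0.88 w 0.0161 10.0333
tool mm to neck -1.3702044788083183 0.4175871184678166
```

Emit:
carry_out(
  plan=[
    [[0,0,1,0,0,0,10],[0,0,1,0,0,0,10],[0,0,1,0,0,0,10],[0,0,0,0,0,0,10],[0,0,0,0,0,0,10]],
  ],
)

```text
time_s: 10.45
ee_pos: [0.5571, -0.1586, 0.1844]
eef_rot: [-3.141, 0.0, 0.347]
force: [-0.3, 0.6, -0.7]
grip_width: 0.0158
grip_force: 24.7
```

```bash
python3 chk.py
```

```text
[ 0.5571 -0.1586  0.1844] [-3.1415e+00  1.0000e-04  3.4680e-01] F [-0.3  0.6 -0.7] M [ 0.05  0.03 -0.03] q6 0.88 w 0.0158 10.45
tool mm to neck -1.377807101314145 0.43431216961628966
```

Emit:
carry_out(
  plan=[
    [[0,0,0.8,0,0,0,10],[0,0,0.8,0,0,0,10],[0,0,0.8,0,0,0,10],[0,0,0.6,0,0,0,10],[0,0,0,0,0,0,10],[0,0,0,0,0,0,10]],
  ],
)

```text
time_s: 10.95
ee_pos: [0.5576, -0.1587, 0.1833]
eef_rot: [3.14, -0.002, 0.347]
force: [-4.5, 2.9, 14.3]
grip_width: 0.0162
grip_force: 24.8
```

```bash
python3 chk.py
```

```text
[ 0.5576 -0.1587  0.1833] [ 3.1402e+00 -1.9000e-03  3.4680e-01] F [-4.5  2.9 14.3] M [ 0.45  0.9  -0.09] q6 0.88 w 0.0162 10.95
tool mm to neck -1.784611800567751 0.23571083728549047
```

Contact at about 36.3 mm bar height means the lugs are on the stops. I'll ease off to a light load and turn anticlockwise.

Emit:
carry_out(
  plan=[
    [[-0.4,0,-1,0,0,0,10],[0,0,0,0,0,-0.05,10],[0,0,0,0,0,-0.06,10],[0,0,0,0,0,-0.06,10],[0,0,0,0,0,-0.06,10],[0,0,0,0,0,0,10]],
  ],
)

```text
time_s: 11.45
ee_pos: [0.5568, -0.1588, 0.1825]
eef_rot: [3.141, -0.0, 0.58]
force: [0.4, -0.1, -1.0]
grip_width: 0.0157
grip_force: 24.8
```

```bash
python3 chk.py
```

```text
[ 0.5568 -0.1588  0.1825] [ 3.1415e+00 -1.0000e-04  5.7970e-01] F [ 0.4 -0.1 -1. ] M [ 0.02 -0.03 -0.06] q6 0.65 w 0.0157 11.45
tool mm to neck -1.0823085528398682 0.17864902764882423
```

The cap is already off the stops. I'll lower it lightly onto the flat top and keep turning.

Emit:
carry_out(
  plan=[
    [[0,0,0.8,0,0,0,10],[0,0,0.8,0,0,0,10],[0,0,0.7,0,0,0,10],[0,0,0,0,0,0,10]],
  ],
)

```text
time_s: 11.78
ee_pos: [0.5569, -0.1588, 0.1808]
eef_rot: [3.141, -0.0, 0.575]
force: [-2.1, 1.0, 4.5]
grip_width: 0.0158
grip_force: 24.8
```

```bash
python3 chk.py
```

```text
[ 0.5569 -0.1588  0.1808] [ 3.141e+00 -4.000e-04  5.755e-01] F [-2.1  1.   4.5] M [ 0.21  0.47 -0.02] q6 0.65 w 0.0158 11.7833
tool mm to neck -1.1102204355963128 0.08389747634884501
```

Emit:
carry_out(
  plan=[
    [[0,0,0.4,0,0,-0.05,10],[0,0,0,0,0,-0.05,10],[0,0,0,0,0,-0.05,10],[0,0,0,0,0,-0.05,10],[0,0,0,0,0,0,10]],
  ],
)

```text
time_s: 12.2
ee_pos: [0.5573, -0.1589, 0.1807]
eef_rot: [3.14, -0.001, 0.779]
force: [0.1, -0.4, 7.1]
grip_width: 0.0161
grip_force: 24.8
```

```bash
python3 chk.py
```

```text
[ 0.5573 -0.1589  0.1807] [ 3.1397e+00 -1.1000e-03  7.7870e-01] F [ 0.1 -0.4  7.1] M [ 0.02 -0.09 -0.02] q6 0.45 w 0.0161 12.2
tool mm to neck -1.391059286460375 -0.5031432406292784
```

Emit:
carry_out(
  plan=[
    [[0,0,0,0,0,-0.05,10],[0,0,0,0,0,-0.05,10],[0,0,0,0,0,-0.05,10],[0,0,0,0,0,-0.05,10],[0,0,0,0,0,0,10]],
  ],
)

```text
time_s: 12.62
ee_pos: [0.5573, -0.1589, 0.1807]
eef_rot: [3.14, -0.001, 0.979]
force: [0.6, 0.2, 6.7]
grip_width: 0.016
grip_force: 24.8
```

Emit:
carry_out(
  plan=[
    [[0,0,0,0,0,-0.05,10],[0,0,0,0,0,-0.05,10],[0,0,0,0,0,-0.05,10],[0,0,0,0,0,0,10]],
  ],
)

```text
time_s: 12.95
ee_pos: [0.5574, -0.1589, 0.1807]
eef_rot: [3.139, -0.0, 1.129]
force: [1.5, 0.8, 5.7]
grip_width: 0.0155
grip_force: 24.8
```

Emit:
carry_out(
  plan=[
    [[0,0,0,0,0,-0.05,10],[0,0,0,0,0,-0.05,10],[0,0,0,0,0,-0.05,10],[0,0,0,0,0,0,10]],
  ],
)

```text
time_s: 13.28
ee_pos: [0.5573, -0.1588, 0.1807]
eef_rot: [3.14, -0.0, 1.279]
force: [0.8, 0.9, 6.9]
grip_width: 0.0159
grip_force: 24.8
```

Emit:
carry_out(
  plan=[
    [[0,0,0,0,0,-0.05,10],[0,0,0,0,0,-0.05,10],[0,0,0,0,0,0,10]],
  ],
)

```text
time_s: 13.53
ee_pos: [0.5574, -0.1589, 0.1807]
eef_rot: [3.139, 0.0, 1.379]
force: [0.3, 0.9, 6.5]
grip_width: 0.0158
grip_force: 24.8
```

Emit:
carry_out(
  plan=[
    [[0,0,0,0,0,-0.05,10],[0,0,0,0,0,-0.05,10],[0,0,0,0,0,-0.05,10],[0,0,0,0,0,0,10]],
  ],
)

```text
time_s: 13.87
ee_pos: [0.5573, -0.1588, 0.1807]
eef_rot: [3.14, 0.0, 1.529]
force: [-0.1, -0.2, 7.1]
grip_width: 0.0161
grip_force: 24.8
```

Emit:
carry_out(
  plan=[
    [[0,0,0,0,0,-0.05,10],[0,0,0,0,0,-0.05,10],[0,0,0,0,0,0,10]],
  ],
)

```text
time_s: 14.12
ee_pos: [0.5574, -0.1589, 0.1808]
eef_rot: [3.139, 0.001, 1.629]
force: [0.4, 0.7, 5.8]
grip_width: 0.016
grip_force: 24.8
```

Emit:
carry_out(
  plan=[
    [[0,0,0,0,0,-0.05,10],[0,0,0,0,0,-0.05,10],[0,0,0,0,0,-0.05,10],[0,0,0,0,0,0,10]],
  ],
)

```text
time_s: 14.45
ee_pos: [0.5574, -0.1589, 0.1807]
eef_rot: [3.14, 0.001, 1.779]
force: [-0.4, 0.1, 6.3]
grip_width: 0.016
grip_force: 24.8
```

Emit:
carry_out(
  plan=[
    [[0,0,0,0,0,-0.05,10],[0,0,0,0,0,-0.05,10],[0,0,0,0,0,0,10]],
  ],
)

```text
time_s: 14.7
ee_pos: [0.5568, -0.1587, 0.1797]
eef_rot: [-3.142, -0.0, 1.878]
force: [-0.0, -0.0, -1.4]
grip_width: 0.0157
grip_force: 24.8
```

The load is gone at yaw 1.88, so the lugs are over the gaps. I'll lower into the start.

Emit:
carry_out(
  plan=[
    [[0,0,1,0,0,-0.02,10],[0,0,1,0,0,0,10],[0,0,1,0,0,0,10],[0,0,1,0,0,0,10],[0,0,0,0,0,0,10]],
  ],
)

```text
time_s: 15.12
ee_pos: [0.5567, -0.1587, 0.1754]
eef_rot: [-3.141, -0.0, 1.896]
force: [0.2, 0.1, -1.6]
grip_width: 0.0157
grip_force: 24.8
```

```bash
python3 chk.py
```

```text
[ 0.5567 -0.1587  0.1754] [-3.1412e+00 -3.0000e-04  1.8961e+00] F [ 0.2  0.1 -1.6] M [-0.02 -0.06 -0.03] q6 -0.67 w 0.0157 15.1167
tool mm to neck -0.5186418449365684 -0.8957604553905758
```

Emit:
carry_out(
  plan=[
    [[0,0,0.7,0,0,0,10],[0,0,0.7,0,0,0,10],[0,0,0.7,0,0,0,10],[0,0,0.5,0,0,0,10],[0,0,0,0,0,0,10]],
  ],
)

```text
time_s: 15.53
ee_pos: [0.5568, -0.1588, 0.1732]
eef_rot: [3.142, 0.0, 1.897]
force: [-0.4, -0.1, -0.3]
grip_width: 0.0159
grip_force: 24.8
```

```bash
python3 chk.py
```

```text
[ 0.5568 -0.1588  0.1732] [3.1416e+00 1.0000e-04 1.8967e+00] F [-0.4 -0.1 -0.3] M [-0.04 -0.06 -0.02] q6 -0.67 w 0.0159 15.5333
tool mm to neck -0.4082363063356747 -0.9845897505705012
```

It has dropped in, with the bar 26.2 mm above the mouth. Now I'll screw it clockwise at 3.4 mm/rad.

Emit:
carry_out(
  plan=[
    [[0,0,0.15,0,0,0.05,10],[0,0,0.17,0,0,0.05,10],[0,0,0.17,0,0,0.05,10],[0,0,0.17,0,0,0.05,10],[0,0,0.17,0,0,0.05,10],[0,0,0.17,0,0,0.05,10],[0,0,0,0,0,0,10]],
  ],
)

```text
time_s: 16.12
ee_pos: [0.5568, -0.1588, 0.1721]
eef_rot: [-3.142, -0.0, 1.594]
force: [-0.2, -0.6, -0.5]
grip_width: 0.016
grip_force: 24.8
```

```bash
python3 chk.py
```

```text
[ 0.5568 -0.1588  0.1721] [-3.1416 -0.      1.5944] F [-0.2 -0.6 -0.5] M [-0.03 -0.09 -0.03] q6 -0.36 w 0.016 16.1167
tool mm to neck -0.7290592908496325 -0.815439035103115
```

Emit:
carry_out(
  plan=[
    [[0,0,0.17,0,0,0.05,10],[0,0,0.17,0,0,0.05,10],[0,0,0.17,0,0,0.05,10],[0,0,0.17,0,0,0.05,10],[0,0,0.17,0,0,0.05,10],[0,0,0.17,0,0,0.05,10],[0,0,0.17,0,0,0.05,10],[0,0,0.17,0,0,0.05,10],[0,0,0,0,0,0,10]],
  ],
)

```text
time_s: 16.87
ee_pos: [0.5568, -0.1588, 0.1708]
eef_rot: [-3.142, -0.0, 1.196]
force: [0.2, -0.2, -2.5]
grip_width: 0.0158
grip_force: 24.8
```

```bash
python3 chk.py
```

```text
[ 0.5568 -0.1588  0.1708] [-3.1416 -0.      1.196 ] F [ 0.2 -0.2 -2.5] M [-0.02 -0.03  0.  ] q6 0.03 w 0.0158 16.8667
tool mm to neck -0.957778658694783 -0.4615508945793024
```

Emit:
carry_out(
  plan=[
    [[0,0,0.17,0,0,0.05,10],[0,0,0.17,0,0,0.05,10],[0,0,0.17,0,0,0.05,10],[0,0,0.17,0,0,0.05,10],[0,0,0.17,0,0,0.05,10],[0,0,0.17,0,0,0.05,10],[0,0,0,0,0,0,10]],
  ],
)

```text
time_s: 17.45
ee_pos: [0.5568, -0.1588, 0.1697]
eef_rot: [-3.142, 0.0, 0.897]
force: [-0.4, -0.1, -0.4]
grip_width: 0.0158
grip_force: 24.8
```

```bash
python3 chk.py
```

```text
[ 0.5568 -0.1588  0.1697] [-3.1416  0.      0.8972] F [-0.4 -0.1 -0.4] M [-0.01 -0.01 -0.02] q6 0.33 w 0.0158 17.45
tool mm to neck -1.0485707501218033 -0.16962307575303426
```

Emit:
carry_out(
  plan=[
    [[0,0,0.17,0,0,0.05,10],[0,0,0.17,0,0,0.05,10],[0,0,0.17,0,0,0.05,10],[0,0,0,0,0,0,10]],
  ],
)

```text
time_s: 17.78
ee_pos: [0.5568, -0.1588, 0.1692]
eef_rot: [-3.142, 0.0, 0.748]
force: [0.1, -0.9, -0.9]
grip_width: 0.0156
grip_force: 24.8
```

```bash
python3 chk.py
```

```text
[ 0.5568 -0.1588  0.1692] [-3.1415e+00  1.0000e-04  7.4800e-01] F [ 0.1 -0.9 -0.9] M [ 0.02 -0.06 -0.03] q6 0.48 w 0.0156 17.7833
tool mm to neck -1.069322996435799 0.014101757034573354
```

Emit:
carry_out(
  plan=[
    [[0,0,0.15,0,0,0.04,10],[0,0,0.15,0,0,0.04,10],[0,0,0,0,0,0,10]],
  ],
)

```text
time_s: 18.03
ee_pos: [0.557, -0.1586, 0.1691]
eef_rot: [3.141, -0.0, 0.669]
force: [0.7, 1.4, -0.1]
grip_width: 0.016
grip_force: 25.0
```

```bash
python3 chk.py
```

```text
[ 0.557  -0.1586  0.1691] [ 3.1415e+00 -5.0000e-04  6.6940e-01] F [ 0.7  1.4 -0.1] M [ 0.28 -0.2   0.19] q6 0.56 w 0.016 18.0333
tool mm to neck -1.3454699481713215 0.13174392142187047
```

Emit:
carry_out(
  plan=[
    [[0,0,0,0,0,0.04,10],[0,0,0,0,0,0.04,10],[0,0,0,0,0,0,10]],
  ],
)

```text
time_s: 18.28
ee_pos: [0.5567, -0.1587, 0.1691]
eef_rot: [3.141, 0.0, 0.59]
force: [-1.1, 0.5, 1.0]
grip_width: 0.0163
grip_force: 26.0
```

```bash
python3 chk.py
```

```text
[ 0.5567 -0.1587  0.1691] [3.1415e+00 2.0000e-04 5.8960e-01] F [-1.1  0.5  1. ] M [0.07 0.14 0.58] q6 0.64 w 0.0163 18.2833
tool mm to neck -1.0336706824882873 0.21156182006020652
```

Emit:
carry_out(
  plan=[
    [[0,0,0,0,0,0,10],[0,0,0,0,0,0.03,10],[0,0,0,0,0,0,10]],
  ],
  squeeze=40,
)

```text
time_s: 18.53
ee_pos: [0.5568, -0.1588, 0.1691]
eef_rot: [3.141, 0.0, 0.559]
force: [-1.4, 1.4, 0.8]
grip_width: 0.0164
grip_force: 42.2
```

```bash
python3 chk.py
```

```text
[ 0.5568 -0.1588  0.1691] [3.1415e+00 1.0000e-04 5.5910e-01] F [-1.4  1.4  0.8] M [0.1  0.21 0.94] q6 0.67 w 0.0164 18.5333
tool mm to neck -1.0615017924407726 0.21091457749684248
```

Hard end: the torque climbs with no further motion, and the bar is 22.1 mm above the mouth, so it is home. I'll relax the twist, release and rise.

Emit:
carry_out(
  plan=[
    [[0,0,0,0,0,-0.04,10],[0,0,0,0,0,-0.04,10],[0,0,0,0,0,0,10],[0,0,0,0,0,0,40],[0,0,0,0,0,0,40],[0,0,0,0,0,0,40],[0,0,0,0,0,0,40],[0,0,0,0,0,0,40],[0,0,-10,0,0,0,40],[0,0,-20,0,0,0,40],[0,0,-25,0,0,0,40],[0,0,-25,0,0,0,40],[0,0,-20,0,0,0,40],[0,0,0,0,0,0,40],[0,0,0,0,0,0,40]],
  ],
)

```text
time_s: 19.78
ee_pos: [0.557, -0.1588, 0.2702]
eef_rot: [3.14, -0.001, 0.637]
force: [0.0, 0.5, -0.8]
grip_width: 0.0403
grip_force: 0.0
```

```bash
python3 chk.py; python3 - <<'E'
from h import *
from station import optics
s0,d0=load("scene0"),load("side0")
for n,c0 in(("scene",s0),("side",d0)):
    c=optics.camera(n)
    m=capsil(c,.5568,-.1585,0.65,c["pixels"].shape[:2],.135)>.5  # home: lower edge at .158+.022-.045
    dk=c["pixels"].max(2)<62
    ys,xs=np.where(m); b=np.zeros_like(dk);b[ys.min()-3:ys.max()+4,xs.min()-3:xs.max()+4]=1
    print(n,"IoU home",(m&dk&b).sum()/((m|(dk&b)).sum()))
    for nm,(x,y,z) in dict(jar=(0,0,0)).items():pass
    diff=(np.abs(c["pixels"].astype(int)-c0["pixels"]).max(2)>45)
    pts=dict(jar=(425,415),tip=(560,355),dish=(355,309)) if n=="scene" else dict(jar=(303,325),tip=(258,440),dish=(453,350))
    for k,(x,y) in pts.items():
        x,y=int(x/1.4),int(y/1.4);print(k,diff[y-25:y+25,x-30:x+30].mean().round(3))
E
```

```text
[ 0.557  -0.1588  0.2702] [ 3.1398e+00 -1.2000e-03  6.3670e-01] F [ 0.   0.5 -0.8] M [ 0.02  0.04 -0.02] q6 0.59 w 0.0403 19.7833
tool mm to neck -1.2120236006479828 -0.07430781756893455
scene IoU home 0.8596358118361154
jar 0.0
tip 0.0
dish 0.0
side IoU home 0.8438320209973753
jar 0.0
tip 0.0
dish 0.001
```

```bash
python3 -c "
from station import ctrl
print(ctrl.hand_in())"
```

```text
the job is handed in; nothing more can be done
None
```

The black cap is screwed onto the chiller neck to its hard end, with its bar 22.1 mm above the mouth against 22 for home. I let it go and handed the job in at about 20 s; the jar, tip box and dish show no movement in the camera images.

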